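Clear the groove of a clamped ski from tip to tail

ROBOT

A 7-joint arm with a two-finger parallel gripper is mounted at the origin on the work surface. World frame = base frame: x ahead of the robot, y to its left, z up, the work surface at z = 0. Lengths are in m, angles in rad, forces in N, time in s.
With the tool pointing down it reaches from about 0.425 to 0.925 m from the base axis. Payload 6.8 kg.
Tool frame: the origin (TCP) lies midway between the tips of the shut fingers; the grasp point (between the pads) lies 19 mm behind it (bot.pinch_z is the distance from the TCP to the grasp point, in m); z points along the fingers, y is the line along which they close (so a half turn about z gives the same grasp; the last joint's range is limited). The gripper opens to 85 mm and grips with 20 to 120 N. Pads are 22 mm wide; open, the fingers measure 114 mm over their backs; the gripper's body (76 mm by 85 mm) begins 54 mm behind the grasp point. The pads swing forward as they close: fully open they stand 13 mm farther back than shut.
Start: joints at [1.118, 0.477, 0.022, 1.555, -0.011, 1.109, -0.083], TCP at [0.228, -0.635, 0.231] pointing down, gripper open.
Joint ranges: [-2.96, 2.96], [-0.34, 2.1], [-1.41, 1.46], [0.24, 2.44], [-1.37, 4.51], [0.17, 1.92], [-2.96, 2.96]. Speed limits (rad/s): [2.39, 2.39, 3.14, 3.14, 3.14, 3.14, 3.14].

INTERFACE

Orientations are given as a unit quaternion [w, x, y, z].
In Python, from station import bot, imaging gives the robot as it stands. The module is installed in compiled form; this text tells all that it offers.
- The arm moves only by the tool carry_out, never from a script. Its argument "targets" is a list of rows, each a list of 5 numbers: the shift along the tool's x, y, z in cm, then the turn about the tool's z in degrees, then the opening, from -1 (shut) to 1 (fully open). In form: [[x, y, z, yaw, gripper], ...]. A call has 1 to 12 rows; each row shifts and turns the commanded pose from where the row before left it, along the tool's axes as they then stand; what a row does not reach is not made up. A row lasts 1/10 s, in which the tool goes at most 50 mm and 8.59 degrees, less where a joint would pass 70% of its speed; a pose out of reach is approached as far as the arm can. A call is refused whole if a number of a shift passes 5 or a number of a turn 8.59, either way. A call with a gripper value outside its range is refused whole. The fingers move at their own pace and stop on an object; "force" is the grip in N (left out, the last holds). Time passes only in rows, so rows that do not move let the fingers close. It gives the time, the measured TCP pose, the force, the opening and the grip force at its end, in the units of the state.
- bot.get_obs(): the state, without advancing time (a new reading comes with each control period).
- imaging.read_camera(name): name is "scene" or "side" or "wrist"; returns the picture (400x640x3 uint8, red, green, blue); there is no depth.
- imaging.calibration(name): a dict with "fx", "fy", "cx", "cy" (pixels), "k1" (the pictures are not rectified: a ray, as slopes to the right and down, at radius r is drawn at 1 + k1 r^2 times it, then the intrinsics apply), "extrinsics" (4x4, takes a point from world to camera coordinates). Camera axes: x right, y up, looking along -z (the intrinsics and any distortion apply to the point x, -y, -z); pixel columns grow to the right and rows downward; lengths in m; the calibration is good to about 2 mm. A picture is of the moment at which its call begins: read the wrist's pose just before it. calibration takes no time and is no camera call; for the wrist camera it gives the pose at the moment of the call.
- bot.hand_in(): hands the job in; it is judged then, once.
The state is a dict: "t": time; "q": joint angles; "joint_vel": joint speeds; "joint_torque": joint torques, N m; "eef_pos": TCP position; "tool_rot": TCP orientation; "contact_force": force on the tool from outside, world axes, zero at the start; "torque": the same for the moment, N m; "gripper_width": opening from 0.0 (shut) to 1.0 (fully open); "grasp_force": force on a finger pad.
Only numpy, scipy, OpenCV 4.12 (cv2) and the standard library are available. Lean on these libraries where they do the work, as an engineer would, in place of code of your own. Each camera call takes 0.05 s, during which the arm holds its last target. There are 200 camera calls.

TASK

Take the groove scraper (the one with the flat-sided handle) from the slanted rack and, holding it square to the leaning base, draw its tip slowly, at about 4 cm a second and with light pressure, along the floor of the groove in the front ski (the one nearer the robot) over the whole stretch from one vise to the other. As always with skis, work in the direction from the ski's curved tip to its square tail, and do not scrape the base beside the groove. Then put the scraper back in its own hole, fully home, and let go, leaving the other tools and the things on the bench where they are.

Things in the scene. Friction and masses are not known exactly. Their poses are not given: they have to be found in the camera images.
- scraper: groove scraper: steel stylus with a black flat-sided handle in a hole of the rack. Origin on its axis under its flange (30 mm across, z 0 to 0.005), which rests on the rack board; z along it to the handle's end. Handle z 0.005 to 0.070, 22 mm (x) by 16 mm (y): pinch across y. Shank below: 12 mm thick to z -0.032, then 6 mm to its ball tip. 90 g. Leans 28 degrees, handle to the robot
- tip (a point): the very end of the scraper's 6 mm ball tip, on its axis at scraper z = -0.075
- rack: slanted wooden tool rack, fixed, 0.29 m wide (y), at the left or right front of the bench. Origin on the bench under its middle hole. Its 25 mm board leans 28 degrees towards the robot; three 14.5 mm through holes at rack y = -0.08, 0, 0.08, mouths at x = 0, z = 0.105. Open beneath. Pull a tool 80 mm along its own axis to clear it
- stand: double ski stand, fixed: two rails along y, each with two vises 0.40 m apart (y = -0.2 and 0.2), holding one ski each. Origin on the bench under the middle of the front rail; the rear rail is 0.16 m further on (+x)
- front_jaws: jaws of the two front vises, at y = -0.2 and 0.2, each 58 mm long, holding the ski to be done; they stay 8 mm below its base surface. Origin midway between them in the middle of that ski's base surface, 0.175 m above the bench; z square out of the base (38 degrees from vertical, up and towards the robot), y along the groove to the left, x across it
- seam_left (a point): on the groove floor of the front ski, beside the left (+y) vise: front_jaws (0, 0.15, -0.003). The left end of the stretch to be done
- seam_right (a point): on the groove floor of the front ski, beside the right (-y) vise: front_jaws (0, -0.15, -0.003). The right end of the stretch to be done
- ski_a: cross-country ski, 1.28 m long, 46 mm wide, 22 thick, held rigidly, base up, in the front vises (origin at stand x = 0) or rear ones (x = 0.16). Pointed tip, bent away from the base, at its own +y end, 0.65 m from the origin; square tail at -y. Origin mid-base; z square out of the base, y along the ski. Groove 9 mm wide, 3 deep (flat floor, z = -0.003) along x = 0, past both vises
- ski_b: cross-country ski, 1.28 m long, 46 mm wide, 22 thick, held rigidly, base up, in the front vises (origin at stand x = 0) or rear ones (x = 0.16). Pointed tip, bent away from the base, at its own -y end, 0.65 m from the origin; square tail at +y. Origin mid-base; z square out of the base, y along the ski. Groove 9 mm wide, 3 deep (flat floor, z = -0.003) along x = 0, past both vises
- screwdriver: screwdriver with a fat round black handle (31 mm across, top 68 mm above the board) in another hole of the rack; loose, not to be disturbed. Origin at the hole mouth
- file: file with a turned pale wooden handle (27 mm across, top 63 mm above the board) in another hole of the rack; loose, not to be disturbed. Origin at the hole mouth
- iron: waxing iron in its steel cradle, 150 x 110 mm, 118 mm high, fixed at the front corner where the rack is not. Origin under its centre
- brush: wooden hand brush 105 x 58 x 37 mm, loose, on the front of the bench. Origin under its centre
- cork_block: cork block 100 x 58 x 32 mm, loose, on the front of the bench. Origin under its centre
- wax_bar: white wax bar 75 x 35 x 20 mm, loose, between the two rails. Origin under its centre
- spray_bottle: white spray bottle 76 mm across, 192 mm high, loose, between the two rails. Origin under its centre
- tape_roll: roll of paper tape, 96 mm across, 25 mm high, loose, between the two rails. Origin under its centre
- wax_tin: round tin, 83 mm across, 62 mm high, loose, between the two rails. Origin under its centre
Mind the look-alikes: they are no part of the job. What is shaped like the scraper but blue is not meant.

How it is judged:
On the way, in this order (a step that is already met when the one before it is completed fails the run):
1. scraper's tip on the front ski's groove floor by the vise nearest the ski's curved tip (130 to 180 mm before the middle), handle within 18 degrees of square to the base (x of tip in the frame of front_jaws between -0.004 and 0.004 m and z of tip in the frame of front_jaws below -0.0015 m and angle between the z axis of scraper and the z axis of front_jaws, either way round below 0.31 rad and ((x of ski_a in the frame of stand below 0.08 m and y of tip in the frame of front_jaws between 0.13 and 0.18 m and contact force between scraper and ski_a above 0.2 N) or (x of ski_b in the frame of stand below 0.08 m and y of tip in the frame of front_jaws between -0.18 and -0.13 m and contact force between scraper and ski_b above 0.2 N))), for 0.05 s.
2. still on the groove floor and square, the tip passes 105 mm before the middle (x of tip in the frame of front_jaws between -0.004 and 0.004 m and z of tip in the frame of front_jaws below -0.0015 m and angle between the z axis of scraper and the z axis of front_jaws, either way round below 0.31 rad and ((x of ski_a in the frame of stand below 0.08 m and y of tip in the frame of front_jaws between 0.093 and 0.117 m and contact force between scraper and ski_a above 0.2 N) or (x of ski_b in the frame of stand below 0.08 m and y of tip in the frame of front_jaws between -0.117 and -0.093 m and contact force between scraper and ski_b above 0.2 N))), for 0.05 s.
3. still on the groove floor and square, the tip passes 70 mm before the middle (x of tip in the frame of front_jaws between -0.004 and 0.004 m and z of tip in the frame of front_jaws below -0.0015 m and angle between the z axis of scraper and the z axis of front_jaws, either way round below 0.31 rad and ((x of ski_a in the frame of stand below 0.08 m and y of tip in the frame of front_jaws between 0.058 and 0.082 m and contact force between scraper and ski_a above 0.2 N) or (x of ski_b in the frame of stand below 0.08 m and y of tip in the frame of front_jaws between -0.082 and -0.058 m and contact force between scraper and ski_b above 0.2 N))), for 0.05 s.
4. still on the groove floor and square, the tip passes 35 mm before the middle (x of tip in the frame of front_jaws between -0.004 and 0.004 m and z of tip in the frame of front_jaws below -0.0015 m and angle between the z axis of scraper and the z axis of front_jaws, either way round below 0.31 rad and ((x of ski_a in the frame of stand below 0.08 m and y of tip in the frame of front_jaws between 0.023 and 0.047 m and contact force between scraper and ski_a above 0.2 N) or (x of ski_b in the frame of stand below 0.08 m and y of tip in the frame of front_jaws between -0.047 and -0.023 m and contact force between scraper and ski_b above 0.2 N))), for 0.05 s.
5. still on the groove floor and square, the tip passes the middle (x of tip in the frame of front_jaws between -0.004 and 0.004 m and z of tip in the frame of front_jaws below -0.0015 m and angle between the z axis of scraper and the z axis of front_jaws, either way round below 0.31 rad and ((x of ski_a in the frame of stand below 0.08 m and y of tip in the frame of front_jaws between -0.012 and 0.012 m and contact force between scraper and ski_a above 0.2 N) or (x of ski_b in the frame of stand below 0.08 m and y of tip in the frame of front_jaws between -0.012 and 0.012 m and contact force between scraper and ski_b above 0.2 N))), for 0.05 s.
6. still on the groove floor and square, the tip passes 35 mm beyond the middle (x of tip in the frame of front_jaws between -0.004 and 0.004 m and z of tip in the frame of front_jaws below -0.0015 m and angle between the z axis of scraper and the z axis of front_jaws, either way round below 0.31 rad and ((x of ski_a in the frame of stand below 0.08 m and y of tip in the frame of front_jaws between -0.047 and -0.023 m and contact force between scraper and ski_a above 0.2 N) or (x of ski_b in the frame of stand below 0.08 m and y of tip in the frame of front_jaws between 0.023 and 0.047 m and contact force between scraper and ski_b above 0.2 N))), for 0.05 s.
7. still on the groove floor and square, the tip passes 70 mm beyond the middle (x of tip in the frame of front_jaws between -0.004 and 0.004 m and z of tip in the frame of front_jaws below -0.0015 m and angle between the z axis of scraper and the z axis of front_jaws, either way round below 0.31 rad and ((x of ski_a in the frame of stand below 0.08 m and y of tip in the frame of front_jaws between -0.082 and -0.058 m and contact force between scraper and ski_a above 0.2 N) or (x of ski_b in the frame of stand below 0.08 m and y of tip in the frame of front_jaws between 0.058 and 0.082 m and contact force between scraper and ski_b above 0.2 N))), for 0.05 s.
8. still on the groove floor and square, the tip passes 105 mm beyond the middle (x of tip in the frame of front_jaws between -0.004 and 0.004 m and z of tip in the frame of front_jaws below -0.0015 m and angle between the z axis of scraper and the z axis of front_jaws, either way round below 0.31 rad and ((x of ski_a in the frame of stand below 0.08 m and y of tip in the frame of front_jaws between -0.117 and -0.093 m and contact force between scraper and ski_a above 0.2 N) or (x of ski_b in the frame of stand below 0.08 m and y of tip in the frame of front_jaws between 0.093 and 0.117 m and contact force between scraper and ski_b above 0.2 N))), for 0.05 s.
9. still on the groove floor and square, the tip arrives beside the other vise (130 to 180 mm past the middle) (x of tip in the frame of front_jaws between -0.004 and 0.004 m and z of tip in the frame of front_jaws below -0.0015 m and angle between the z axis of scraper and the z axis of front_jaws, either way round below 0.31 rad and ((x of ski_a in the frame of stand below 0.08 m and y of tip in the frame of front_jaws between -0.18 and -0.13 m and contact force between scraper and ski_a above 0.2 N) or (x of ski_b in the frame of stand below 0.08 m and y of tip in the frame of front_jaws between 0.13 and 0.18 m and contact force between scraper and ski_b above 0.2 N))), for 0.05 s.
At the end, for the whole second after the job is handed in: After the whole stroke (tip to tail, on the groove floor), the scraper is back in its own hole, within 6 mm of where it stood at the start, leaning 21 to 35 degrees as the rack does, at rest and not touched by the fingers (distance of scraper from where it was at the start of the episode below 0.006 m and angle between scraper's own z axis and vertical between 0.37 and 0.61 rad and linear speed of scraper below 0.02 m/s and contact force between the fingers and scraper below 0.05 N).
It fails at once if scraper pressed on a ski with more than 30 N (contact force between scraper and ski_a above 30 N or contact force between scraper and ski_b above 30 N).
It fails at once if scraper rubbed over a ski faster than 0.12 m/s ((contact force between scraper and ski_a above 0.5 N or contact force between scraper and ski_b above 0.5 N) and linear speed of scraper above 0.12 m/s).
It fails at once if scraper pressed (over 3 N) on a ski's base away from the front ski's groove (tip more than 10 mm beside it) ((contact force between scraper and ski_a above 3 N or contact force between scraper and ski_b above 3 N) and (x of tip in the frame of front_jaws above 0.01 m or x of tip in the frame of front_jaws below -0.01 m)).
It fails at once if another tool or bystander shifted (more than 20 mm for the tools in the rack, 30 mm for the rest) (distance of any of screwdriver, file from where it was at the start of the episode above 0.02 m or distance of any of brush, cork_block, wax_bar, spray_bottle, tape_roll, wax_tin from where it was at the start of the episode above 0.03 m).
It also fails if it takes over 70 s, if anything falls off the work surface, if the arm or the gripper's body presses on something with over 40 N, if the wrist force passes 120 N, or if a joint passes its speed limit or range.

## Working session

There is one attempt and no reset: what is moved stays moved. The work goes in short steps, Python scripts to look and compute and a tool call to move; the robot and the scene stay as the last step left them, time stands still between calls to the robot, and variables do not carry over. Pictures are saved under pics/ and viewed, at most 13 in all, crops included, and the job is handed in when it is done.

Besides the shell and the picture viewer there is one more tool, called after ">>>" as name(argument=value, ...), one argument or row to a line, values as JSON. carry_out: Moves the arm, as the interface text tells. Its arguments: {"type":"object","properties":{"targets":{"type":"array"},"force":{"type":"number"}},"required":["targets"]}

```bash
mkdir -p pics; ls; python3 - <<'E'
from station import bot, imaging
import cv2
o=bot.get_obs()
print(o)
for n in ("scene","side"):
    im=imaging.read_camera(n); cv2.imwrite(f"pics/{n}0.png",im[:,:,::-1])
    c=imaging.calibration(n); print(n,c)
print(imaging.calibration("wrist"))
E
```

```text
pics
{'t': 0.0, 'q': array([ 1.11789485,  0.47780854,  0.02237397,  1.55646828, -0.0114885 ,
        1.10922479, -0.0831    ]), 'joint_vel': array([-1.84568214e-03,  1.72037952e-04, -6.00486087e-04, -2.10362105e-04,
        1.13180519e-03,  1.88920741e-06, -5.52471424e-04]), 'joint_torque': array([-5.01131726e-04, -5.96467924e+01,  1.60771888e+00, -2.81203365e+01,
        1.23841257e-02,  9.53905284e-03, -2.04097637e-05]), 'eef_pos': array([ 0.22792547, -0.63474158,  0.23031358]), 'tool_rot': array([-8.59924592e-04,  9.85175705e-01,  1.71546022e-01, -2.30064144e-04]), 'contact_force': array([-0.15481165,  0.45551079, -0.31019746]), 'torque': array([ 0.05660493, -0.01886236,  0.00371387]), 'grasp_force': 0.0, 'gripper_width': 1.0017696132239693}
scene {'fx': 475.09650330885773, 'fy': 475.09650330885773, 'cx': 312.1064229613158, 'cy': 203.94384652593993, 'k1': -0.08888625394753465, 'extrinsics': array([[-3.29281662e-01,  9.44230193e-01,  1.71155409e-03,
         8.53033278e-02],
       [-7.85534848e-01, -2.74944689e-01,  5.54382919e-01,
         3.57644167e-01],
       [ 5.23935673e-01
[... 236 characters left out ...]
 197.9477340628793, 'k1': -0.048739033458870186, 'extrinsics': array([[-0.98990868, -0.1415579 ,  0.00649425,  0.5325137 ],
       [ 0.10728103, -0.71869448,  0.68700002, -0.09705748],
       [-0.0925829 ,  0.68076399,  0.72662838, -1.45510901],
       [ 0.        ,  0.        ,  0.        ,  1.        ]])}
{'fx': 338.25485943842716, 'fy': 338.25485943842716, 'cx': 320.1425089506887, 'cy': 196.61935184617795, 'k1': -0.05052762640884921, 'extrinsics': array([[ 0.33628853, -0.94175691, -0.00198432, -0.67336961],
       [ 0.893236  ,  0.31962857, -0.31617563,  0.04101658],
       [ 0.29839483,  0.10455377,  0.9486986 , -0.3804539 ],
       [ 0.        ,  0.        ,  0.        ,  1.        ]])}
```

View pics/scene0.png

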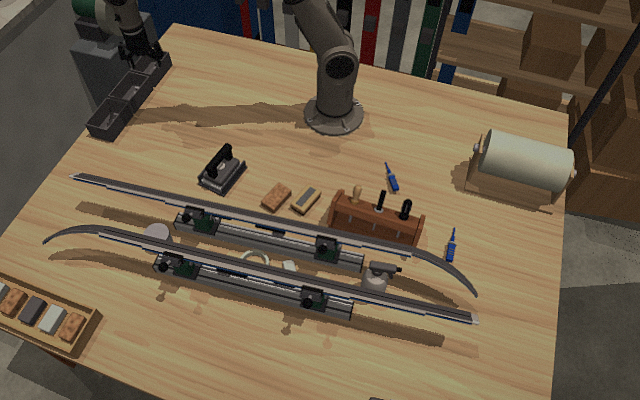

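View pics/side0.png

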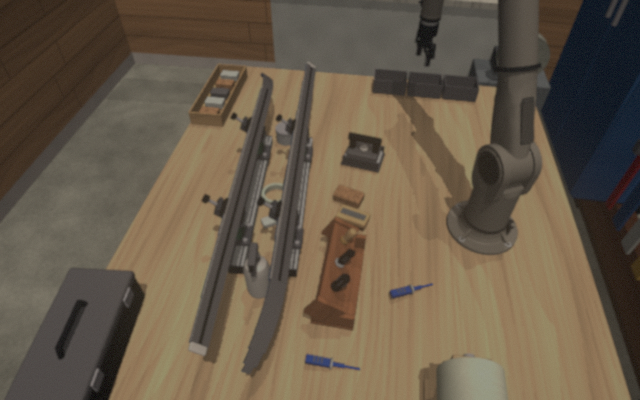

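The front ski (base nearer the robot) has its curved tip at scene (475,292), which is on the robot's left (+y), so it is ski_a and the stroke runs from +y to -y. In the rack on the left, scene pixels, there is a pale handle (357,190) = file, a slim black one (380,198) and a fat black one (405,208). The blue look-alikes lie at (391,178) and (451,245).

```bash
cat > h.py <<'E'
import numpy as np, cv2
from station import bot, imaging
from scipy.spatial.transform import Rotation as R
def ray(c,uv):
    K=np.array([[c['fx'],0,c['cx']],[0,c['fy'],c['cy']],[0,0,1.]])
    p=cv2.undistortPoints(np.array([[uv]],float),K,np.array([c['k1'],0,0,0]))[0,0]
    E=c['extrinsics']; r=E[:3,:3].T
    d=r@np.array([p[0],-p[1],-1]); return -r@E[:3,3], d/np.linalg.norm(d)
def proj(c,P):
    E=c['extrinsics']; q=E[:3,:3]@np.array(P,float)+E[:3,3]
    s=np.array([q[0],-q[1]])/-q[2]; s=s*(1+c['k1']*(s@s))
    return np.array([c['cx']+c['fx']*s[0],c['cy']+c['fy']*s[1]])
def tri(rs):
    A=sum(np.eye(3)-np.outer(d,d) for o,d in rs); b=sum((np.eye(3)-np.outer(d,d))@o for o,d in rs)
    x=np.linalg.solve(A,b); return x,[np.linalg.norm(np.cross(x-o,d)) for o,d in rs]
def onz(c,uv,z):
    o,d=ray(c,uv); return o+d*(z-o[2])/d[2]
def rot(q): return R.from_quat([q[1],q[2],q[3],q[0]])
E
python3 - <<'E'
from h import *
s=imaging.calibration("scene"); d=imaging.calibration("side"); w=imaging.calibration("wrist")
for n,a,b in [("file",(357,190),(350,237)),("mid",(380,195),(346,256)),("fat",(405,205),(341,282)),
   ("frontski tip",(476,294),(247,366)),("frontski tail",(74,177),(310,67))]:
    print(n,tri([ray(s,a),ray(d,b)]))
E=w['extrinsics'];c=-E[:3,:3].T@E[:3,3]; o=bot.get_obs(); r=rot(o['tool_rot'])
print("cam in tool",r.inv().apply(c-o['eef_pos']),"axis",r.inv().apply(-E[2,:3]),"right",r.inv().apply(E[0,:3]))
for n,f,x0,y0,x1,y1 in [("scene",4,320,160,450,260),("side",4,290,210,390,340)]:
    im=cv2.imread(f"pics/{n}0.png")[y0:y1,x0:x1]; cv2.imwrite(f"pics/{n}c.png",cv2.resize(im,None,fx=f,fy=f,interpolation=2))
E
```

```text
file (array([0.42659699, 0.20911406, 0.13430569]), [np.float64(0.004586678359272228), np.float64(0.004586678359272186)])
mid (array([0.42980873, 0.28383652, 0.14480061]), [np.float64(0.0059305558782375275), np.float64(0.005930555878237745)])
fat (array([0.43460533, 0.36511586, 0.13771222]), [np.float64(0.005130897922433278), np.float64(0.00513089792243327)])
frontski tip (array([0.63436754, 0.61842552, 0.10841363]), [np.float64(0.0050022025625704), np.float64(0.005002202562570383)])
frontski tail (array([ 0.68854376, -0.65813294,  0.15985555]), [np.float64(5.3157154871252934e-05), np.float64(5.315715487131736e-05)])
cam in tool [ 0.08013055 -0.00044578 -0.14216451] axis [-3.16083036e-01 -8.75418512e-04  9.48731125e-01] right [-1.83253325e-03  9.99998272e-01  3.12189953e-04]
```

View pics/scenec.png

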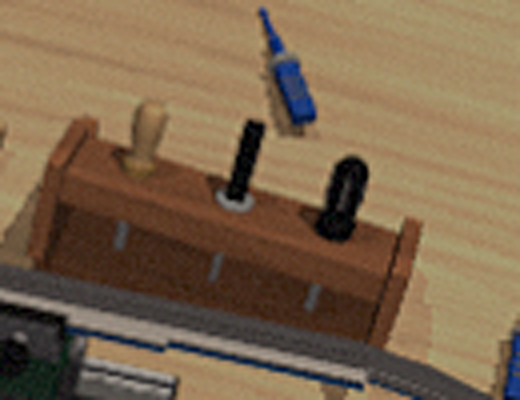

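The crop shows three candidates: the pale round handle (150,125) is the file, the fat round black one (345,195) is the screwdriver, and the slim flat-sided black one with a steel flange (243,160) is the scraper, in the middle hole. The blue one lies on the bench and is not meant. I will now swing the arm over for a close look.

>>> carry_out(
  targets=[
    [0,0,-3,6.6,1],
    [0,0,-4,6.6,1],
    [0,0,-4,6.6,1],
    [3,-3.5,0,0,1],
    [3,-3.5,0,0,1],
    [3,-3.5,0,0,1],
    [3,-3.5,0,0,1],
    [3,-3.5,0,0,1],
    [3,-3.5,0,0,1],
    [3,-3.5,0,0,1],
    [3,-3.5,0,0,1],
    [3,-3.5,0,0,1],
  ],
)

```text
t: 1.3
eef_pos: [0.4991, -0.3189, 0.341]
tool_rot: [-0.0, 1.0, -0.0, -0.0]
contact_force: [1.0, -0.2, -0.0]
gripper_width: 0.999
grasp_force: 0.0
```

>>> carry_out(
  targets=[
    [0,-4.5,0,0,1],
    [0,-4.5,0,0,1],
    [0,-4.5,0,0,1],
    [0,-4.5,0,0,1],
    [0,-4.5,0,0,1],
    [0,-4.5,0,0,1],
    [-1.5,-4,0,0,1],
    [-1.5,-4,0,0,0],
    [-1.5,-4,0,0,0],
    [-1.5,-4,0,0,0],
    [-1.5,-4,0,0,0],
    [0,0,0,0,0],
  ],
)

```text
t: 2.5
eef_pos: [0.4212, 0.1552, 0.3415]
tool_rot: [-0.001, 1.0, 0.004, -0.0]
contact_force: [-0.6, -0.0, 0.3]
gripper_width: 0.5
grasp_force: 0.0
```

```bash
python3 - <<'E'
from h import *
o=bot.get_obs(); print(o['t'],o['eef_pos'],rot(o['tool_rot']).as_matrix().round(3),o['gripper_width'])
c=imaging.calibration("wrist"); im=imaging.read_camera("wrist"); cv2.imwrite("pics/w1.png",im[:,:,::-1]); np.save("w1.npy",c['extrinsics'])
E
```

```text
2.5 [0.42116324 0.15522456 0.34151222] [[ 1.     0.009 -0.   ]
 [ 0.009 -1.     0.002]
 [-0.    -0.002 -1.   ]] 0.49950631213015
```

View pics/w1.png

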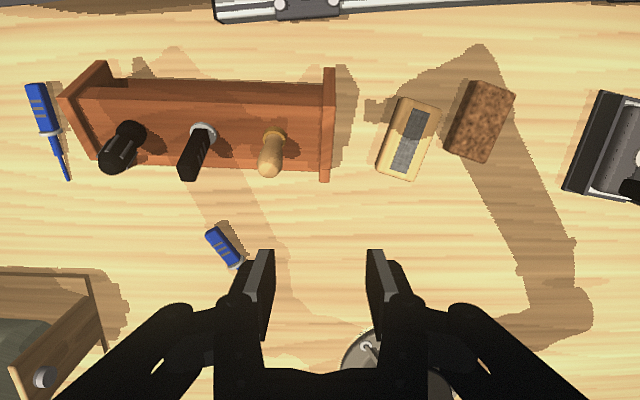

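The wrist view shows the fat screwdriver handle at (122,147), the scraper with handle end (187,168) and flange (204,132), and the file at (271,155). I'll take a second, closer view, then views of the stand.

>>> carry_out(
  targets=[
    [0,-4,1,0,0],
    [0,-4,1,0,0],
    [0,-4,1,0,0],
    [0,0,1,0,-0.2],
    [0,0,0,0,-0.2],
    [0,0,0,0,-0.2],
  ],
)

```text
t: 3.15
eef_pos: [0.4246, 0.2676, 0.301]
tool_rot: [0.001, 1.0, -0.002, -0.0]
contact_force: [0.3, -0.2, -0.5]
gripper_width: 0.402
grasp_force: 0.0
```

```bash
python3 - <<'E'
from h import *
o=bot.get_obs(); print(o['t'],o['eef_pos'],o['gripper_width'])
c=imaging.calibration("wrist"); im=imaging.read_camera("wrist"); cv2.imwrite("pics/w2.png",im[:,:,::-1]); np.save("w2.npy",c['extrinsics'])
x=im[20:260,120:440,::-1]; cv2.imwrite("pics/w2c.png",cv2.resize(x,None,fx=2.5,fy=2.5,interpolation=2))
E
```

```text
3.15 [0.42459036 0.26756229 0.30095759] 0.4017751430015977
```

View pics/w2c.png

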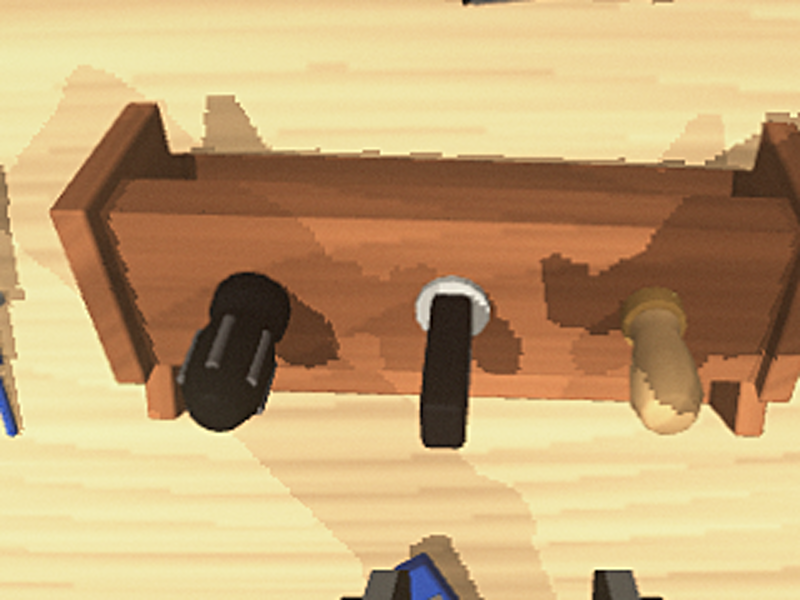

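>>> carry_out(
  targets=[
    [4,0,0,0,-0.2],
    [4,0,0,0,-0.2],
    [3,0,0,0,-0.2],
    [3,3,0,0,-0.2],
    [3,3,0,0,-0.2],
    [0,3,0,0,-0.2],
    [0,3,0,0,-0.2],
    [0,0,0,0,-0.2],
    [0,0,0,0,-0.2],
  ],
)

```text
t: 4.1
eef_pos: [0.5943, 0.1473, 0.3021]
tool_rot: [0.0, 1.0, -0.002, 0.001]
contact_force: [0.3, 1.0, 0.6]
gripper_width: 0.4
grasp_force: 0.0
```

```bash
python3 - <<'E'
from h import *
o=bot.get_obs(); print(o['t'],o['eef_pos'],o['gripper_width'])
c=imaging.calibration("wrist"); im=imaging.read_camera("wrist"); cv2.imwrite("pics/w3.png",im[:,:,::-1]); np.save("w3.npy",c['extrinsics'])
E
```

```text
4.1 [0.5942905  0.14725429 0.30205085] 0.4001677120847964
```

View pics/w3.png

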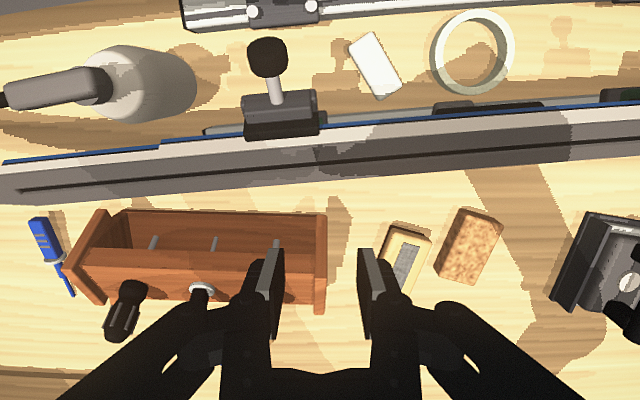

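The crop confirms the flat-sided scraper in the middle hole, with end-face centre at crop (443,426) and flange centre (453,306). The stand view shows the groove as a dark line through about (480,155), the left vise jaws at about (280,118), and the spray bottle, wax and tape behind.

```bash
python3 - <<'E'
from h import *
c0=imaging.calibration("wrist")
def C(n): return dict(c0,extrinsics=np.load(n+".npy"))
w1,w2,w3=C("w1"),C("w2"),C("w3")
f=lambda x,y:(120+x/2.5,20+y/2.5)
fl=onz(w2,f(453,306),.1085); en=onz(w2,f(443,426),.1668)
print("flange",fl,"end",en, "lean",np.degrees(np.arctan2(np.hypot(*(en-fl)[:2]),.0583)), onz(w1,(204,131),.1085),onz(w1,(187,170),.1668))
print(tri([ray(w1,(187,170)),ray(w2,f(443,426))]),tri([ray(w1,(204,131)),ray(w2,f(453,306))]))
a=onz(w2,f(275,392),.09);b=onz(w2,f(700,400),.09);print("rack dir",np.degrees(np.arctan2(-(a-b)[0],(a-b)[1])))
a=onz(w2,f(195,153),.13);b=onz(w2,f(735,170),.13);print("rack dir",np.degrees(np.arctan2(-(a-b)[0],(a-b)[1])))
im=cv2.imread("pics/w3.png"); g=im.mean(2)
# groove: dark line; bright base either side
pts=[]
for u in list(range(60,540,20)):
    r0=int(np.interp(u,[20,480],[190,155])); col=g[r0-9:r0+10,u-2:u+3].mean(1); bg=np.median(col)
    wgt=np.clip(bg-8-col,0,None)
    if wgt.sum()>5: pts.append((u,r0-9+(wgt*np.arange(19)).sum()/wgt.sum()))
pts=np.array(pts); print(pts.round(1).tolist())
W=np.array([onz(w3,p,.1726) for p in pts]); k=np.polyfit(W[:,1],W[:,0],1); print("groove x =",k, "res",(W[:,0]-np.polyval(k,W[:,1])).round(4), np.degrees(np.arctan(k[0])))
x=im[60:230,0:640]; x=im[70:210,200:500]; cv2.imwrite("pics/w3c.png",cv2.resize(x,None,fx=2.6,fy=2.6,interpolation=2))
E
```

```text
flange [0.44975634 0.28623439 0.1085    ] end [0.41819133 0.28732133 0.1668    ] lean 28.44638243667038 [0.45175174 0.28474323 0.1085    ] [0.42184253 0.28508618 0.1668    ]
(array([0.41895375, 0.28722223, 0.16296411]), [np.float64(0.0019038257389037063), np.float64(0.0019038257389036935)]) (array([0.45014677, 0.28633783, 0.10438101]), [np.float64(0.0010598885855744931), np.float64(0.0010598885855744983)])
rack dir -1.4365758910105095
rack dir -2.109210705410507
[[60.0, 186.4], [80.0, 184.5], [100.0, 182.5], [120.0, 180.8], [140.0, 178.9], [160.0, 177.1], [180.0, 175.3], [200.0, 173.5], [220.0, 171.7], [240.0, 170.0], [260.0, 168.3], [280.0, 166.5], [300.0, 164.8], [320.0, 163.0], [340.0, 161.4], [360.0, 159.6], [380.0, 158.0], [400.0, 156.3], [420.0, 154.6], [440.0, 153.1], [460.0, 151.5], [480.0, 149.8], [500.0, 148.3], [520.0, 147.0]]
groove x = [-0.08046391  0.62480928] res [-0.0001 -0.0001  0.     -0.      0.     -0.      0.      0.      0.
  0.      0.     -0.      0.      0.0001  0.      0.0001  0.      0.0001
  0.0001  0.      0.      0.     -0.     -0.0003] -4.600331463646362
```

View pics/w3c.png

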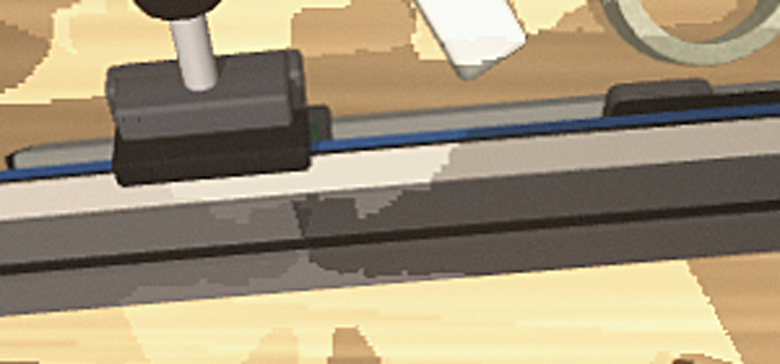

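>>> carry_out(
  targets=[
    [-3,-2.5,0,1.5,-0.2],
    [-3,-2.5,0.5,0,-0.2],
    [-3,-2.5,1,0,-0.2],
    [-3,-2.5,1.5,0,-0.2],
    [-3,-2.5,1.5,0,-0.2],
    [-1.2,-1.3,2,0,-0.2],
    [0,0,2,0,-0.2],
    [0,0,0,0,-0.2],
    [0,0,0,0,-0.2],
  ],
)

```text
t: 5.05
eef_pos: [0.4349, 0.2915, 0.2168]
tool_rot: [-0.0, 1.0, -0.013, -0.0]
contact_force: [1.2, 0.4, 0.5]
gripper_width: 0.402
grasp_force: 0.0
```

```bash
python3 - <<'E'
from h import *
o=bot.get_obs(); print(o['t'],o['eef_pos'],rot(o['tool_rot']).as_matrix().round(4)); r=rot(o['tool_rot']).as_matrix()
print("to go cm",100*r.T@(np.array([.4317,.287,.123])-o['eef_pos']))
c=imaging.calibration("wrist"); im=imaging.read_camera("wrist"); cv2.imwrite("pics/w4.png",im[:,:,::-1]); np.save("w4.npy",c['extrinsics'])
w3=dict(c,extrinsics=np.load("w3.npy"));print("jaw L",onz(w3,(281,137),.18), onz(w3,(243.5,139),.18),onz(w3,(318.5,134),.18))
print("expected px: end",proj(c,[.4184,.2873,.1668]),"flange",proj(c,[.4498,.2865,.1085]))
x=im[40:280,200:440,::-1]; cv2.imwrite("pics/w4c.png",cv2.resize(x,None,fx=2.5,fy=2.5,interpolation=2))
E
```

```text
5.05 [0.43486645 0.29147142 0.2168037 ] [[ 9.997e-01 -2.620e-02 -0.000e+00]
 [-2.620e-02 -9.997e-01  2.000e-04]
 [-0.000e+00 -2.000e-04 -1.000e+00]]
to go cm [-0.30455127  0.45690563  9.38030004]
jaw L [0.63559546 0.1777163  0.18      ] [0.63431404 0.20716811 0.18      ] [0.6377023  0.14847076 0.18      ]
expected px: end [327.82832948 245.36067894] flange [326.42230931 173.64560649]
```

View pics/w4c.png

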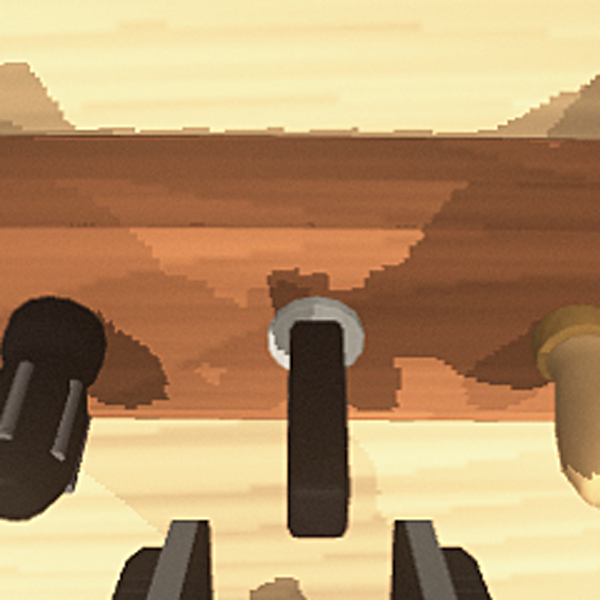

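The view matches the prediction to about 1 px (end face (327,245), flange (327,175)). Next I descend and grip.

>>> carry_out(
  targets=[
    [-0.3,0.46,0,0,-0.2],
    [0,0,2.5,0,-0.2],
    [0,0,2.5,0,-0.2],
    [0,0,2.4,0,-0.2],
    [0,0,2,0,-0.2],
    [0,0,0,0,-0.2],
    [0,0,0,0,-1],
    [0,0,0,0,-1],
    [0,0,0,0,-1],
    [0,0,0,0,-1],
    [0,0,0,0,-1],
    [0,0,0,0,-1],
  ],
  force=80,
)

```text
t: 6.3
eef_pos: [0.4326, 0.2869, 0.1236]
tool_rot: [-0.0, 1.0, -0.014, 0.001]
contact_force: [-2.6, -1.4, 5.7]
gripper_width: 0.18
grasp_force: 78.8
```

```bash
python3 - <<'E'
from h import *
o=bot.get_obs(); print({k:np.round(v,4) for k,v in o.items() if k not in('joint_vel','joint_torque')})
E
```

```text
{'t': np.float64(6.3), 'q': array([-0.263 ,  0.412 , -0.5424,  1.9966,  0.2916,  0.8064, -2.57  ]), 'eef_pos': array([0.4326, 0.2869, 0.1236]), 'tool_rot': array([-4.000e-04,  9.999e-01, -1.360e-02,  1.000e-03]), 'contact_force': array([-2.6401, -1.3783,  5.6601]), 'torque': array([-0.2762,  0.1519, -0.0141]), 'grasp_force': np.float64(78.7902), 'gripper_width': np.float64(0.1797)}
```

>>> carry_out(
  targets=[
    [-0.23,0,-0.44,0,-1],
    [-0.47,0,-0.88,0,-1],
    [-0.47,0,-0.88,0,-1],
    [-0.47,0,-0.88,0,-1],
    [-0.47,0,-0.88,0,-1],
    [-0.47,0,-0.88,0,-1],
    [-0.47,0,-0.88,0,-1],
    [-0.47,0,-0.88,0,-1],
    [-0.47,0,-0.88,0,-1],
    [-0.47,0,-0.88,0,-1],
    [0,0,-2,0,-1],
    [0,0,-2,0,-1],
  ],
)

```text
t: 7.5
eef_pos: [0.3865, 0.2875, 0.2467]
tool_rot: [0.0, 1.0, -0.013, -0.0]
contact_force: [0.5, -0.5, -1.3]
gripper_width: 0.179
grasp_force: 77.9
```

>>> carry_out(
  targets=[
    [0,0,-2,0,-1],
    [0,0,-2,0,-1],
    [0,0,-2,0,-1],
    [0,0,-1,0,-1],
    [0,0,0,0,-1],
    [0,0,0,0,-1],
  ],
)

```text
t: 8.1
eef_pos: [0.3869, 0.2873, 0.3153]
tool_rot: [0.0, 1.0, -0.014, -0.0]
contact_force: [-0.0, -0.6, -0.5]
gripper_width: 0.175
grasp_force: 77.9
```

```bash
python3 - <<'E'
from h import *
o=bot.get_obs(); print({k:np.round(v,4) for k,v in o.items() if k not in('joint_vel','joint_torque')})
c=imaging.calibration("wrist"); im=imaging.read_camera("wrist"); cv2.imwrite("pics/w5.png",im[:,:,::-1]); np.save("w5.npy",c['extrinsics'])
r=rot(o['tool_rot']).as_matrix()
print("tip px exp",proj(c,o['eef_pos']+r@np.array([.054,0,.0848])),"flange",proj(c,o['eef_pos']+r@np.array([.0188,0,.0186])))
x=im[20:260,200:440,::-1]; cv2.imwrite("pics/w5c.png",cv2.resize(x,None,fx=2.5,fy=2.5,interpolation=2))
E
```

```text
{'t': np.float64(8.1), 'q': array([-0.1958,  0.1267, -0.6196,  1.8592,  0.0794,  1.181 , -2.4398]), 'eef_pos': array([0.3869, 0.2873, 0.3153]), 'tool_rot': array([ 3.000e-04,  9.999e-01, -1.350e-02, -3.000e-04]), 'contact_force': array([-0.0434, -0.5512, -0.5446]), 'torque': array([0.0111, 0.0757, 0.0162]), 'grasp_force': np.float64(77.9205), 'gripper_width': np.float64(0.1754)}
tip px exp [320.34052903 125.59420794] flange [320.47282983 210.95336429]
```

View pics/w5c.png

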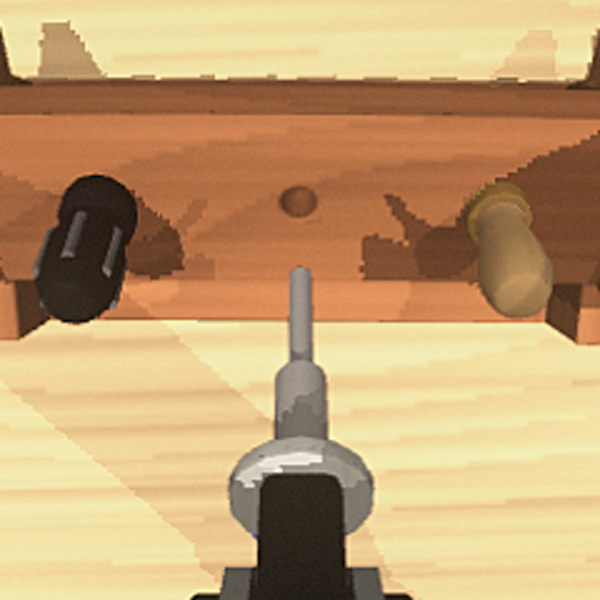

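The scraper is out. Its tip shows at crop (300,268), i.e. image (320,127), within 2 px of prediction, and the empty hole is at crop (299,201). Now I go over to the start of the stroke.

>>> carry_out(
  targets=[
    [0,0,0,-3.1,-1],
    [0,0,0,-3.1,-1],
    [2,2.15,0,0,-1],
    [2,2.15,0,0,-1],
    [2,2.15,0,0,-1],
    [2,2.15,0,0,-1],
    [2,2.15,0,0,-1],
    [2,2.15,0,0,-1],
    [2,2.15,0,0,-1],
    [2,2.15,1,0,-1],
    [0,0,1,0,-1],
    [0,0,0,0,-1],
  ],
)

```text
t: 9.35
eef_pos: [0.5594, 0.1283, 0.2929]
tool_rot: [0.0, 0.999, 0.04, -0.003]
contact_force: [-0.3, 0.5, -0.4]
gripper_width: 0.179
grasp_force: 78.0
```

>>> carry_out(
  targets=[
    [0,0,0,0,-1],
    [0,0,0,0,-1],
  ],
)

```text
t: 9.55
eef_pos: [0.56, 0.1305, 0.2962]
tool_rot: [-0.0, 0.999, 0.042, 0.0]
contact_force: [-0.0, 0.0, -0.4]
gripper_width: 0.178
grasp_force: 78.0
```

```bash
cat > m.py <<'E'
from h import *
import sys
def state():
    o=bot.get_obs(); r=rot(o['tool_rot']).as_matrix()
    print(round(o['t'],2),"eef",o['eef_pos'].round(4),"yaw",np.degrees(np.arctan2(r[1,0],r[0,0])).round(2),"F",o['contact_force'].round(2),"q",o['q'].round(2),"g",round(o['gripper_width'],3))
    return o,r
E
python3 - <<'E'
from m import *
o,r=state()
c=imaging.calibration("wrist"); im=imaging.read_camera("wrist"); cv2.imwrite("pics/w6.png",im[:,:,::-1]); np.save("w6.npy",c['extrinsics'])
tip=o['eef_pos']+r@np.array([.054,0,.0848]); print("tip",tip,proj(c,tip))
for y in (.2,.05): print(proj(c,[.6248-.0805*y,y,.1726]))
x=im[20:260,160:480,::-1]; cv2.imwrite("pics/w6c.png",cv2.resize(x,None,fx=2.5,fy=2.5,interpolation=2))
E
```

```text
9.55 eef [0.56   0.1305 0.2962] yaw 4.77 F [-0.04  0.04 -0.39] q [ 0.04  0.29 -0.47  1.7   0.14  1.18 -1.95] g 0.178
tip [0.61386954 0.13499899 0.21146076] [320.54709061 125.6171221 ]
[236.31599497 119.84285968]
[430.4309674  120.25524094]
```

View pics/w6c.png

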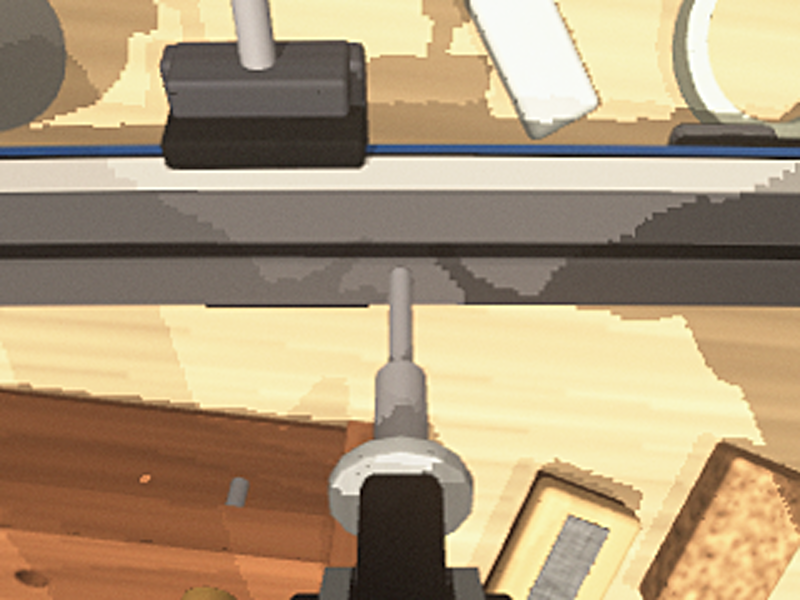

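The groove is at image row 120, parallel to the picture. The tip sits at about (320,127), just right of the left jaw's edge (306). I'll measure the base edges, groove band and ball end numerically.

```bash
python3 - <<'E'
from m import *
c=dict(imaging.calibration("wrist"),extrinsics=np.load("w6.npy")); g=cv2.imread("pics/w6.png").mean(2)
for u in (270,300,350,370): print(u, "rows 90-148", g[90:149,u-4:u+5].mean(1).round(0).astype(int).tolist())
print("tip cols 312-328 rows 120-136"); 
for v in range(120,137): print(v,g[v,312:330].astype(int).tolist())
o,r=state(); print([proj(c,o['eef_pos']+r@np.array([x,0,.0848])).round(1)[1] for x in (.05,.052,.054)])
print([proj(c,o['eef_pos']+r@np.array([.0188,0,.0186])+r@np.array([s*.469,0,s*.883])).round(1)[1] for s in (-.005,0,.032,.075)])
E
```

```text
270 rows 90-148 [223, 223, 223, 223, 230, 228, 127, 106, 123, 123, 123, 124, 123, 123, 123, 123, 123, 125, 122, 124, 123, 123, 124, 124, 125, 128, 116, 71, 38, 43, 43, 39, 60, 105, 114, 120, 124, 125, 125, 126, 127, 121, 117, 113, 110, 111, 111, 111, 112, 112, 115, 97, 30, 213, 225, 219, 219, 220, 219]
300 rows 90-148 [223, 223, 223, 224, 232, 221, 122, 110, 124, 123, 123, 124, 124, 123, 124, 123, 124, 123, 124, 124, 124, 125, 124, 123, 125, 127, 109, 61, 37, 43, 43, 39, 46, 97, 109, 111, 117, 118, 119, 122, 124, 125, 125, 126, 125, 123, 116, 112, 112, 112, 116, 96, 27, 217, 220, 214, 216, 218, 219]
350 rows 90-148 [223, 223, 224, 224, 232, 223, 125, 109, 124, 125, 126, 125, 124, 124, 126, 125, 125, 125, 125, 125, 125, 125, 125, 125, 126, 130, 115, 68, 41, 46, 46, 43, 49, 104, 118, 119, 123, 125, 118, 111, 112, 92, 85, 84, 85, 85, 85, 85, 85, 86, 81, 63, 222, 221, 214, 215, 217, 216, 215]
370 rows 90-148 [224, 224, 223, 224, 230, 229, 128, 110, 124, 125, 126, 126, 125, 125, 125, 126, 124, 125, 126, 125, 126, 126, 126, 126, 127, 130, 117, 73, 41, 46, 46, 45, 49, 101, 117, 119, 125, 12
[... 1244 characters left out ...]
 144, 158, 165, 166, 165, 158, 147, 130, 110, 107, 125, 124, 126, 129]
133 [124, 124, 125, 128, 142, 156, 165, 168, 163, 158, 145, 126, 106, 113, 130, 129, 125, 125]
134 [126, 125, 127, 127, 141, 158, 165, 166, 164, 159, 146, 125, 112, 119, 126, 126, 126, 127]
135 [127, 125, 123, 128, 144, 159, 164, 167, 164, 159, 145, 129, 114, 120, 126, 128, 124, 126]
136 [128, 128, 127, 129, 142, 158, 162, 169, 165, 158, 148, 127, 115, 117, 127, 125, 126, 128]
9.6 eef [0.5602 0.1303 0.2964] yaw 4.76 F [-0.39 -0.09 -0.92] q [ 0.04  0.29 -0.47  1.7   0.14  1.18 -1.95] g 0.18
[np.float64(131.4), np.float64(128.4), np.float64(125.3)]
[np.float64(218.4), np.float64(210.8), np.float64(168.7), np.float64(125.4)]
```

```bash
python3 - <<'E'
from m import *
from scipy.optimize import brentq
c=dict(imaging.calibration("wrist"),extrinsics=np.load("w6.npy")); e=np.array([.56,.1305,.2962]); a=np.radians(4.77)
tx=np.array([np.cos(a),np.sin(a),0]); n38=np.radians(38)
f=lambda uv,z:(onz(c,uv,z)-e)@tx   # tool-x coordinate of a pixel at height z
u=320
print("opening",f((u,120.9),.175),"floor band ->",f((u,119.65),.1726-.0007)+.00092-.003*np.sin(n38)*-1*0,"edges mid",(f((u,95.5),.175+.0142)+f((u,141.6),.175-.0142))/2, "width",(f((u,95.5),.175+.0142)-f((u,141.6),.175-.0142))/np.cos(n38))
zc=.2962-.0822
print("ball centre toolx",f((319.6,130.8),zc), "nominal .0526")
# floor centreline in tool-x: opening centre + 3mm inwards
E
```

```text
opening 0.053451769374150714 floor band -> 0.05501193719459236 edges mid 0.05396083093202547 width 0.04745227688034136
ball centre toolx 0.050976334685747283 nominal .0526
```

>>> carry_out(
  targets=[
    [-0.1,0,1,0,-1],
    [-0.2,0,1,0,-1],
    [-0.17,0,0.9,0,-1],
    [0,0,0,0,-1],
    [0,0,0,0,-1],
    [0,0,0,0,-1],
  ],
)

```text
t: 10.2
eef_pos: [0.5562, 0.1289, 0.2672]
tool_rot: [-0.0, 0.999, 0.041, 0.0]
contact_force: [0.5, 0.1, -0.2]
gripper_width: 0.18
grasp_force: 78.0
```

```bash
cat > meas.py <<'E'
from m import *
o,r=state()
c=imaging.calibration("wrist"); im=imaging.read_camera("wrist"); cv2.imwrite(f"pics/m{o['t']:.2f}.png",im[:,:,::-1]); g=im.astype(float).mean(2)
e=o['eef_pos']; tx=r[:,0]
f=lambda uv,z:(onz(c,uv,z)-e)@tx
prof=lambda u:g[:,u-4:u+5].mean(1).round(0).astype(int)
for u in (285,355): 
    p=prof(u)[60:170]; print(u,"p60:",p.tolist())
print("tip");
for v in range(85,150): print(v,g[v,314:327].astype(int).tolist())
E
python3 meas.py
```

```text
10.2 eef [0.5562 0.1289 0.2672] yaw 4.65 F [ 0.55  0.14 -0.21] q [ 0.04  0.31 -0.46  1.74  0.15  1.12 -1.96] g 0.18
285 p60: [43, 44, 44, 45, 44, 44, 44, 43, 47, 52, 49, 48, 46, 47, 46, 47, 47, 45, 44, 41, 33, 95, 245, 227, 223, 223, 223, 223, 223, 229, 231, 128, 105, 120, 123, 123, 123, 123, 123, 123, 122, 122, 123, 123, 124, 124, 123, 125, 123, 124, 123, 124, 125, 127, 117, 67, 36, 42, 43, 41, 39, 60, 106, 115, 116, 124, 126, 125, 125, 125, 126, 126, 125, 126, 126, 125, 125, 127, 127, 122, 112, 113, 116, 42, 160, 218, 219, 218, 219, 220, 220, 219, 218, 218, 218, 218, 218, 220, 220, 222, 224, 223, 220, 218, 217, 218, 217, 217, 218, 218]
355 p60: [162, 154, 147, 147, 146, 145, 144, 142, 142, 144, 120, 96, 99, 104, 65, 20, 197, 236, 226, 224, 224, 224, 224, 224, 224, 224, 224, 224, 224, 231, 236, 129, 108, 123, 127, 125, 126, 126, 125, 125, 124, 126, 125, 125, 125, 125, 126, 126, 126, 125, 126, 126, 127, 129, 117, 69, 41, 47, 47, 46, 42, 63, 106, 116, 118, 125, 128, 127, 126, 127, 127, 127, 126, 126, 126, 127, 127, 127, 129, 126, 127, 126, 110, 223, 223, 217, 217, 218, 216, 215, 215, 
[... 3815 characters left out ...]

140 [124, 132, 144, 160, 166, 166, 165, 161, 147, 127, 113, 122, 125]
141 [122, 128, 144, 157, 166, 168, 165, 159, 149, 134, 114, 118, 126]
142 [116, 120, 141, 157, 165, 167, 167, 162, 148, 130, 114, 114, 115]
143 [219, 204, 138, 158, 168, 167, 165, 160, 146, 126, 125, 187, 220]
144 [224, 213, 137, 158, 166, 168, 166, 157, 150, 130, 124, 193, 225]
145 [212, 175, 135, 157, 165, 167, 164, 158, 149, 126, 126, 192, 224]
146 [211, 164, 142, 156, 168, 170, 164, 160, 151, 125, 126, 192, 222]
147 [210, 167, 142, 157, 167, 168, 165, 162, 148, 126, 129, 193, 221]
148 [214, 171, 140, 156, 168, 170, 164, 160, 148, 129, 130, 193, 219]
149 [214, 171, 140, 158, 165, 169, 167, 161, 148, 127, 131, 193, 222]
```

```bash
python3 - <<'E'
from m import *
o,r=state(); c=imaging.calibration("wrist"); e=o['eef_pos']; f=lambda v,z:(onz(c,(320,v),z)-e)@r[:,0]
print("opening",f(119.5,.175),"edges mid",(f(90.7,.1892)+f(142.6,.1608))/2,"width",(f(90.7,.1892)-f(142.6,.1608))/.788,"floorband",f(118.2,.1719)+.0009-.00185,"ball",f(130.9,e[2]-.0822), "ball z",e[2]-.0822)
E
```

```text
10.25 eef [0.5563 0.1289 0.2673] yaw 4.65 F [-0.59 -0.38 -1.13] q [ 0.04  0.31 -0.46  1.74  0.15  1.12 -1.96] g 0.175
opening 0.057262302804414106 edges mid 0.05775475287756028 width 0.04725030037710896 floorband 0.056892930975263246 ball 0.05086542194462903 ball z 0.1851260079833968
```

>>> carry_out(
  targets=[
    [0.2,0,0.4,0,-1],
    [0.2,0,0.3,0,-1],
    [0.08,0,0.1,0,-1],
    [0,0,0,0,-1],
    [0,0,0,0,-1],
  ],
)

```text
t: 10.75
eef_pos: [0.5608, 0.1292, 0.2589]
tool_rot: [-0.0, 0.999, 0.041, -0.0]
contact_force: [-0.3, 0.1, -0.2]
gripper_width: 0.178
grasp_force: 78.0
```

>>> carry_out(
  targets=[
    [0.08,0,0.1,0,-1],
    [0,0,0,0,-1],
    [0,0,0,0,-1],
  ],
)

```text
t: 11.05
eef_pos: [0.5615, 0.1293, 0.2579]
tool_rot: [0.0, 0.999, 0.041, 0.0]
contact_force: [0.6, -0.2, -0.9]
gripper_width: 0.176
grasp_force: 78.0
```

>>> carry_out(
  targets=[
    [0.04,0,0.05,0,-1],
    [0,0,0,0,-1],
    [0,0,0,0,-1],
  ],
)

```text
t: 11.35
eef_pos: [0.5619, 0.1293, 0.2574]
tool_rot: [0.0, 0.999, 0.041, 0.0]
contact_force: [0.6, 0.2, -1.8]
gripper_width: 0.171
grasp_force: 78.0
```

>>> carry_out(
  targets=[
    [0.04,0,0.05,0,-1],
    [0,0,0,0,-1],
    [0,0,0,0,-1],
  ],
)

```text
t: 11.65
eef_pos: [0.5623, 0.1294, 0.257]
tool_rot: [0.0, 0.999, 0.041, 0.0]
contact_force: [-1.3, -0.5, 0.7]
gripper_width: 0.174
grasp_force: 78.2
```

>>> carry_out(
  targets=[
    [0.04,0,0.05,0,-1],
    [0,0,0,0,-1],
    [0,0,0,0,-1],
  ],
)

```text
t: 11.95
eef_pos: [0.5625, 0.1294, 0.2568]
tool_rot: [0.0, 0.999, 0.041, -0.0]
contact_force: [-4.1, -0.6, 4.3]
gripper_width: 0.174
grasp_force: 78.9
```

```bash
sed -i 's/range(85,150)/range(108,136)/; s/\[60:170\]/[85:146]/' meas.py; python3 meas.py
```

```text
11.95 eef [0.5625 0.1294 0.2568] yaw 4.66 F [-4.07 -0.62  4.3 ] q [ 0.03  0.33 -0.46  1.74  0.16  1.11 -1.97] g 0.174
285 p60: [46, 45, 45, 44, 42, 29, 93, 207, 232, 224, 223, 223, 223, 223, 223, 230, 224, 152, 101, 116, 123, 124, 123, 123, 123, 123, 123, 124, 123, 123, 123, 124, 124, 124, 124, 124, 123, 124, 124, 126, 133, 75, 34, 40, 43, 41, 39, 45, 106, 116, 111, 124, 125, 125, 125, 125, 125, 125, 125, 126, 126]
355 p60: [52, 163, 238, 227, 224, 224, 223, 224, 224, 224, 224, 224, 224, 224, 225, 234, 217, 124, 108, 121, 127, 126, 126, 125, 125, 125, 125, 125, 125, 125, 124, 125, 125, 124, 126, 125, 124, 125, 126, 127, 136, 75, 37, 44, 46, 44, 41, 65, 110, 115, 116, 125, 126, 126, 126, 126, 125, 126, 127, 126, 126]
tip
108 [123, 127, 124, 124, 122, 125, 125, 126, 122, 122, 124, 125, 122]
109 [123, 124, 122, 124, 122, 119, 124, 125, 126, 126, 124, 126, 124]
110 [123, 121, 124, 124, 124, 122, 126, 124, 123, 119, 123, 123, 123]
111 [125, 124, 123, 121, 125, 123, 123, 125, 123, 127, 122, 125, 123]
112 [124, 126, 124, 123, 126, 123, 124, 123, 126, 123, 123, 122, 122]
113 [124, 121, 124, 
[... 831 characters left out ...]
37, 133, 133, 131, 135, 132, 130, 134, 133, 134, 135, 134]
126 [72, 66, 69, 66, 60, 54, 61, 58, 61, 67, 67, 71, 73]
127 [37, 32, 28, 34, 92, 148, 148, 124, 66, 27, 24, 31, 36]
128 [41, 33, 62, 127, 161, 173, 169, 161, 140, 102, 25, 35, 45]
129 [43, 38, 94, 161, 167, 168, 166, 159, 151, 126, 67, 31, 45]
130 [34, 57, 119, 163, 169, 165, 163, 157, 144, 133, 92, 28, 38]
131 [28, 83, 153, 155, 163, 166, 166, 157, 145, 134, 95, 33, 40]
132 [53, 98, 160, 158, 163, 166, 161, 159, 145, 130, 99, 59, 51]
133 [96, 119, 155, 153, 166, 167, 164, 159, 146, 128, 106, 80, 82]
134 [102, 119, 153, 156, 164, 164, 164, 156, 141, 133, 107, 83, 82]
135 [99, 123, 155, 152, 165, 162, 165, 157, 146, 131, 108, 81, 85]
```

The ball is seated: it lies inside the groove band (rows 126–135, ball centre ≈131), in contact at the predicted height with about 6 N. Now the stroke, 4 mm per row along tool +y.

>>> carry_out(
  targets=[
    [0,0.2,0,0,-1],
    [0,0.4,0,0,-1],
    [0,0.4,0,0,-1],
    [0,0.4,0,0,-1],
    [0,0.4,0,0,-1],
    [0,0.4,0,0,-1],
    [0,0.4,0,0,-1],
    [0,0.4,0,0,-1],
  ],
)

```text
t: 12.8
eef_pos: [0.5646, 0.1019, 0.2566]
tool_rot: [-0.002, 0.999, 0.042, -0.0]
contact_force: [-4.4, 5.4, 3.7]
gripper_width: 0.177
grasp_force: 78.7
```

```bash
python3 -c "
from m import *
state()"
```

```text
12.8 eef [0.5646 0.1019 0.2566] yaw 4.8 F [-4.39  5.4   3.68] q [ 0.08  0.32 -0.45  1.75  0.15  1.1  -1.91] g 0.177
```

>>> carry_out(
  targets=[
    [0,0.4,0,0,-1],
    [0,0.4,0,0,-1],
    [0,0.4,0,0,-1],
    [0,0.4,0,0,-1],
    [0,0.4,0,0,-1],
    [0,0.4,0,0,-1],
    [0,0.4,0,0,-1],
    [0,0.4,0,0,-1],
    [0,0.4,0,0,-1],
    [0,0.4,0,0,-1],
  ],
)

```text
t: 13.8
eef_pos: [0.5678, 0.0621, 0.2566]
tool_rot: [-0.002, 0.999, 0.042, -0.0]
contact_force: [-4.2, 4.9, 4.0]
gripper_width: 0.176
grasp_force: 78.7
```

```bash
sed -i 's/print(v,g/(lambda *a:print(*a) if a[0]>115 else 0)(v,g/' meas.py; python3 meas.py
```

```text
13.8 eef [0.5678 0.0621 0.2566] yaw 4.81 F [-4.18  4.88  4.04] q [ 0.14  0.32 -0.44  1.76  0.15  1.1  -1.84] g 0.176
285 p60: [122, 243, 227, 224, 223, 224, 224, 223, 224, 224, 223, 223, 223, 224, 226, 229, 187, 98, 116, 125, 125, 125, 125, 125, 125, 125, 125, 125, 125, 125, 124, 125, 124, 126, 125, 125, 124, 125, 125, 131, 99, 51, 41, 44, 45, 43, 35, 105, 117, 113, 120, 125, 126, 125, 125, 125, 126, 126, 125, 126, 123]
355 p60: [101, 245, 228, 224, 224, 224, 224, 224, 224, 224, 224, 224, 224, 223, 224, 237, 214, 95, 115, 125, 126, 126, 125, 126, 125, 125, 125, 125, 125, 126, 125, 125, 124, 125, 124, 126, 125, 125, 126, 129, 115, 63, 40, 44, 46, 44, 38, 85, 113, 113, 118, 125, 126, 125, 126, 125, 125, 125, 127, 125, 126]
tip
116 [124, 126, 128, 122, 123, 124, 125, 124, 125, 126, 122, 123, 123]
117 [127, 123, 124, 126, 126, 126, 124, 125, 123, 124, 127, 127, 125]
118 [127, 126, 124, 126, 125, 127, 122, 127, 125, 125, 124, 124, 126]
119 [121, 127, 124, 126, 126, 125, 126, 123, 128, 125, 125, 124, 125]
120 [126, 123, 126, 125, 127, 125, 125, 123, 124, 126, 125, 126, 123]
121 [126, 127, 
[... 271 characters left out ...]
2, 90, 90, 88, 87, 88, 100, 111, 112, 111, 112, 111, 114]
126 [50, 45, 44, 37, 38, 35, 40, 53, 52, 58, 61, 57, 59]
127 [40, 38, 35, 92, 142, 147, 122, 62, 35, 38, 35, 40, 43]
128 [36, 86, 149, 161, 171, 173, 163, 140, 102, 31, 36, 45, 48]
129 [36, 99, 170, 167, 169, 164, 160, 152, 117, 49, 34, 43, 49]
130 [62, 124, 160, 165, 165, 163, 158, 146, 132, 92, 29, 40, 41]
131 [60, 130, 160, 164, 163, 165, 157, 146, 134, 98, 31, 32, 41]
132 [92, 135, 158, 163, 167, 164, 158, 147, 132, 107, 58, 73, 86]
133 [110, 139, 157, 166, 169, 163, 158, 144, 132, 107, 79, 96, 117]
134 [109, 133, 159, 165, 168, 163, 158, 149, 131, 108, 81, 87, 96]
135 [111, 138, 160, 163, 165, 162, 159, 149, 133, 108, 80, 85, 80]
```

>>> carry_out(
  targets=[
    [0,0.4,0,0,-1],
    [0,0.4,0,0,-1],
    [0,0.4,0,0,-1],
    [0,0.4,0,0,-1],
    [0,0.4,0,0,-1],
    [0,0.4,0,0,-1],
    [0,0.4,0,0,-1],
    [0,0.4,0,0,-1],
    [0,0.4,0,0,-1],
    [0,0.4,0,0,-1],
    [0,0.4,0,0,-1],
    [0,0.4,0,0,-1],
  ],
)

```text
t: 15.05
eef_pos: [0.5717, 0.0143, 0.2565]
tool_rot: [-0.002, 0.999, 0.042, -0.0]
contact_force: [-4.4, 4.9, 5.4]
gripper_width: 0.175
grasp_force: 78.8
```

>>> carry_out(
  targets=[
    [0,0.4,0,0,-1],
    [0,0.4,0,0,-1],
    [0,0.4,0,0,-1],
    [0,0.4,0,0,-1],
    [0,0.4,0,0,-1],
    [0,0.4,0,0,-1],
    [0,0.4,0,0,-1],
    [0,0.4,0,0,-1],
  ],
)

```text
t: 15.85
eef_pos: [0.5743, -0.0175, 0.2565]
tool_rot: [-0.002, 0.999, 0.042, -0.001]
contact_force: [-5.0, 6.3, 5.6]
gripper_width: 0.175
grasp_force: 78.8
```

```bash
python3 meas.py
```

```text
15.85 eef [ 0.5743 -0.0175  0.2565] yaw 4.81 F [-4.98  6.27  5.65] q [ 0.25  0.32 -0.4   1.75  0.13  1.1  -1.69] g 0.175
285 p60: [122, 242, 227, 224, 223, 223, 223, 223, 223, 223, 223, 224, 223, 224, 227, 232, 187, 98, 116, 126, 125, 124, 125, 124, 126, 125, 126, 125, 125, 125, 124, 124, 124, 124, 124, 125, 125, 125, 126, 131, 98, 52, 41, 45, 46, 43, 36, 105, 116, 112, 120, 125, 126, 125, 125, 126, 125, 125, 127, 125, 114]
355 p60: [122, 243, 227, 223, 223, 223, 223, 223, 223, 223, 223, 223, 223, 223, 225, 229, 187, 98, 115, 127, 124, 125, 124, 125, 125, 124, 124, 125, 125, 124, 126, 124, 124, 125, 125, 124, 124, 125, 126, 131, 98, 52, 41, 45, 46, 45, 38, 84, 113, 114, 118, 124, 126, 125, 124, 125, 125, 126, 125, 125, 126]
tip
116 [124, 123, 124, 122, 126, 123, 120, 126, 124, 122, 123, 126, 122]
117 [127, 122, 125, 125, 126, 124, 124, 127, 122, 125, 122, 123, 124]
118 [125, 124, 126, 128, 123, 126, 124, 123, 124, 126, 126, 126, 124]
119 [129, 123, 123, 124, 122, 123, 125, 124, 126, 126, 122, 124, 125]
120 [121, 125, 124, 124, 124, 123, 123, 121, 125, 120, 126, 125, 125]
121 [123, 12
[... 269 characters left out ...]
25 [91, 92, 91, 90, 92, 88, 89, 91, 95, 98, 96, 95, 95]
126 [48, 47, 42, 39, 37, 36, 34, 39, 50, 46, 50, 51, 47]
127 [38, 34, 39, 94, 150, 145, 119, 62, 31, 36, 39, 42, 43]
128 [39, 63, 126, 162, 172, 170, 159, 137, 99, 36, 44, 48, 44]
129 [45, 105, 160, 170, 169, 165, 157, 148, 114, 48, 36, 41, 45]
130 [60, 128, 163, 166, 165, 163, 158, 148, 132, 89, 28, 41, 44]
131 [76, 148, 158, 163, 161, 165, 158, 141, 130, 96, 22, 30, 34]
132 [109, 149, 154, 164, 167, 161, 155, 144, 129, 102, 69, 79, 78]
133 [117, 144, 157, 164, 164, 164, 155, 147, 130, 103, 76, 94, 114]
134 [114, 142, 158, 165, 163, 162, 157, 142, 126, 103, 81, 97, 122]
135 [116, 143, 157, 162, 165, 163, 156, 142, 129, 104, 79, 82, 84]
```

>>> carry_out(
  targets=[
    [0,0.4,0,0,-1],
    [0,0.4,0,0,-1],
    [0,0.4,0,0,-1],
    [0,0.4,0,0,-1],
    [0,0.4,0,0,-1],
    [0,0.4,0,0,-1],
    [0,0.4,0,0,-1],
    [0,0.4,0,0,-1],
    [0,0.4,0,0,-1],
    [0,0.4,0,0,-1],
    [0,0.4,0,0,-1],
    [0,0.4,0,0,-1],
  ],
)

```text
t: 17.1
eef_pos: [0.5782, -0.0651, 0.2564]
tool_rot: [-0.002, 0.999, 0.042, -0.001]
contact_force: [-5.6, 6.1, 5.3]
gripper_width: 0.174
grasp_force: 78.9
```

>>> carry_out(
  targets=[
    [0,0.4,0,0,-1],
    [0,0.4,0,0,-1],
    [0,0.4,0,0,-1],
    [0,0.4,0,0,-1],
    [0,0.4,0,0,-1],
    [0,0.4,0,0,-1],
    [0,0.4,0,0,-1],
    [0,0.4,0,0,-1],
    [0,0.4,0,0,-1],
    [0,0.4,0,0,-1],
  ],
)

```text
t: 18.1
eef_pos: [0.5814, -0.1048, 0.2564]
tool_rot: [-0.002, 0.999, 0.042, -0.001]
contact_force: [-5.3, 6.8, 5.5]
gripper_width: 0.173
grasp_force: 79.0
```

```bash
python3 meas.py | grep -v "^11[6-9]"
```

```text
18.1 eef [ 0.5814 -0.1048  0.2564] yaw 4.83 F [-5.31  6.83  5.54] q [ 0.36  0.34 -0.36  1.71  0.13  1.11 -1.53] g 0.173
285 p60: [158, 238, 225, 223, 223, 223, 222, 223, 222, 223, 222, 222, 223, 223, 228, 221, 154, 103, 119, 125, 125, 124, 123, 124, 124, 125, 125, 124, 124, 124, 124, 124, 123, 124, 123, 124, 123, 125, 126, 132, 85, 44, 42, 45, 45, 44, 36, 105, 117, 111, 120, 124, 125, 124, 124, 125, 125, 125, 125, 126, 116]
355 p60: [121, 242, 226, 222, 223, 223, 222, 222, 222, 222, 222, 222, 222, 223, 225, 228, 185, 97, 115, 126, 125, 124, 124, 124, 124, 123, 124, 124, 125, 124, 124, 123, 123, 124, 124, 124, 123, 124, 125, 131, 95, 51, 41, 45, 46, 44, 36, 104, 116, 111, 118, 124, 125, 125, 125, 125, 126, 125, 125, 125, 125]
tip
120 [124, 125, 121, 125, 122, 126, 122, 123, 120, 124, 125, 124, 124]
121 [122, 124, 122, 123, 126, 123, 123, 124, 122, 123, 124, 124, 123]
122 [124, 123, 122, 124, 123, 123, 125, 123, 124, 121, 125, 124, 124]
123 [124, 126, 125, 122, 128, 122, 125, 127, 124, 121, 124, 124, 123]
124 [127, 132, 131, 129, 129, 127, 128, 130, 129, 131, 129, 131, 130]
125 [92, 95, 92, 94, 95, 92, 94, 91, 94, 95, 97, 92, 92]
126 [52, 47, 44, 39, 35, 36, 34, 44, 47, 49, 51, 50, 51]
127 [38, 32, 38, 95, 146, 142, 118, 57, 32, 36, 41, 44, 39]
128 [36, 87, 151, 164, 170, 169, 157, 125, 65, 37, 43, 41, 42]
129 [61, 130, 169, 169, 167, 159, 155, 143, 107, 53, 38, 43, 46]
130 [84, 152, 164, 165, 164, 160, 155, 142, 116, 68, 26, 39, 44]
131 [81, 156, 159, 165, 164, 161, 153, 138, 129, 96, 26, 32, 37]
132 [103, 154, 162, 161, 161, 165, 151, 140, 123, 104, 75, 81, 83]
133 [108, 152, 156, 162, 166, 162, 152, 138, 121, 102, 82, 88, 85]
134 [103, 150, 158, 162, 165, 162, 154, 140, 122, 101, 83, 85, 85]
135 [106, 151, 160, 163, 165, 160, 154, 141, 127, 100, 77, 81, 79]
```

>>> carry_out(
  targets=[
    [0,0.4,0,0,-1],
    [0,0.4,0,0,-1],
    [0,0.4,0,0,-1],
    [0,0.4,0,0,-1],
    [0,0.4,0,0,-1],
    [0,0.4,0,0,-1],
    [0,0.4,0,0,-1],
    [0,0.4,0,0,-1],
    [0,0.4,0,0,-1],
    [0,0.4,0,0,-1],
  ],
)

```text
t: 19.15
eef_pos: [0.5847, -0.1445, 0.2564]
tool_rot: [-0.002, 0.999, 0.042, -0.001]
contact_force: [-4.9, 6.8, 6.7]
gripper_width: 0.178
grasp_force: 79.1
```

>>> carry_out(
  targets=[
    [0,0.4,0,0,-1],
    [0,0.4,0,0,-1],
    [0,0.4,0,0,-1],
    [0,0.4,0,0,-1],
    [0,0.4,0,0,-1],
    [0,0.4,0,0,-1],
    [0,0.4,0,0,-1],
    [0,0.4,0,0,-1],
    [0,0.4,0,0,-1],
    [0,0.2,0,0,-1],
    [0,0,0,0,-1],
  ],
)

```text
t: 20.25
eef_pos: [0.5879, -0.184, 0.2564]
tool_rot: [-0.001, 0.999, 0.041, -0.001]
contact_force: [-4.8, 2.8, 4.7]
gripper_width: 0.175
grasp_force: 79.0
```

```bash
python3 meas.py | grep -v "^11[6-9]"; ls -t pics | head -1
```

```text
20.25 eef [ 0.5879 -0.184   0.2564] yaw 4.75 F [-4.8   2.8   4.69] q [ 0.45  0.38 -0.33  1.66  0.13  1.13 -1.4 ] g 0.175
285 p60: [157, 237, 224, 223, 221, 222, 222, 222, 222, 222, 222, 222, 222, 222, 228, 220, 153, 102, 118, 125, 124, 124, 124, 123, 122, 124, 124, 123, 123, 124, 123, 124, 122, 123, 123, 123, 124, 123, 125, 131, 84, 44, 43, 46, 45, 41, 48, 105, 116, 111, 120, 125, 124, 124, 124, 124, 125, 124, 124, 125, 126]
355 p60: [47, 48, 47, 45, 38, 59, 168, 234, 223, 222, 221, 221, 220, 222, 227, 220, 152, 100, 115, 123, 121, 122, 121, 121, 121, 122, 122, 121, 122, 122, 122, 121, 122, 122, 122, 121, 121, 123, 123, 132, 80, 38, 41, 43, 43, 40, 33, 103, 114, 110, 118, 123, 124, 123, 123, 123, 124, 124, 123, 125, 124]
tip
120 [124, 121, 123, 124, 121, 123, 123, 123, 125, 121, 122, 124, 123]
121 [124, 121, 123, 121, 123, 123, 122, 119, 123, 121, 123, 122, 121]
122 [122, 120, 123, 124, 120, 124, 121, 123, 125, 123, 126, 122, 120]
123 [124, 125, 122, 122, 124, 125, 124, 124, 123, 123, 125, 123, 124]
124 [132, 131, 133, 130, 130, 131, 132, 130, 130, 129, 133, 132, 133]
125 [79, 80, 78, 76, 77, 73, 76, 80, 80, 82, 77, 78, 79]
126 [42, 40, 40, 34, 27, 33, 34, 32, 35, 39, 43, 42, 42]
127 [41, 34, 37, 91, 150, 148, 131, 72, 34, 35, 43, 40, 40]
128 [37, 50, 99, 159, 171, 167, 159, 142, 106, 43, 38, 45, 37]
129 [41, 89, 156, 167, 166, 165, 157, 149, 137, 97, 30, 40, 46]
130 [56, 122, 158, 164, 162, 162, 157, 146, 133, 103, 34, 39, 41]
131 [59, 123, 156, 163, 162, 162, 159, 145, 133, 97, 29, 31, 40]
132 [100, 130, 151, 161, 162, 161, 156, 147, 132, 101, 72, 78, 79]
133 [106, 133, 154, 160, 164, 162, 155, 146, 129, 106, 82, 86, 86]
134 [105, 131, 155, 160, 165, 164, 155, 147, 130, 103, 84, 85, 83]
135 [109, 129, 154, 160, 163, 160, 154, 144, 130, 109, 84, 81, 82]
m20.25.png
```

```bash
python3 -c "
from m import *
g=cv2.imread('pics/m20.25.png').mean(2); c=imaging.calibration('wrist'); o,r=state()
p=g[86:89,300:440].mean(0); d=np.where(p<80)[0]+300; print(d.min(),d.max()); e=o['eef_pos']
print([(onz(c,(u,87),.18)-e)@r[:,1] for u in (d.min(),d.max())], 'ball',(onz(c,(318.8,131),.175)-e)@r[:,1])"
```

```text
20.3 eef [ 0.5879 -0.1842  0.2564] yaw 4.73 F [-4.11  3.36  5.34] q [ 0.45  0.38 -0.33  1.66  0.13  1.13 -1.4 ] g 0.179
347 439
[np.float64(0.016365414797893912), np.float64(0.07354013661423088)] ball -0.0011499170419777133
```

The tip ended about 154 mm past the middle, so the stroke is complete. I lift off square to the base and return to the rack.

>>> carry_out(
  targets=[
    [-0.25,0,-0.32,0,-1],
    [-0.5,0,-0.64,0,-1],
    [-0.6,0,-0.8,0,-1],
    [-0.3,0,-1.5,0,-1],
    [0,0,-1.5,0,-1],
    [0,0,-1.5,3.15,-1],
    [0,0,0,3.15,-1],
    [-1,-3,0,0,-1],
    [-1.5,-4,0,0,-1],
    [-1.5,-4,0,0,-1],
    [-1.5,-4,0,0,-1],
    [-1.5,-4,0,0,-1],
  ],
)

```text
t: 21.5
eef_pos: [0.5072, 0.0067, 0.3207]
tool_rot: [0.0, 1.0, -0.014, 0.001]
contact_force: [0.3, -0.0, -0.5]
gripper_width: 0.177
grasp_force: 78.2
```

>>> carry_out(
  targets=[
    [-1.7,-4,0,0,-1],
    [-1.7,-4,0,0,-1],
    [-1.8,-4,0,0,-1],
    [-1.8,-4,0,0,-1],
    [-1.8,-4,0,0,-1],
    [-1.8,-4,0,0,-1],
    [-1,-3,0,0,-1],
    [0,0,0,0,-1],
    [0,0,0,0,-1],
    [0,0,0,0,-1],
  ],
)

```text
t: 22.5
eef_pos: [0.4, 0.2772, 0.3195]
tool_rot: [0.0, 1.0, -0.015, 0.0]
contact_force: [0.6, 0.0, -1.6]
gripper_width: 0.177
grasp_force: 78.2
```

```bash
python3 -c "
from m import *
o,r=state(); print('to hover cm',100*r.T@(np.array([.388,.2881,.2075])-o['eef_pos']))"
```

```text
22.5 eef [0.4    0.2772 0.3195] yaw -1.75 F [ 0.62  0.01 -1.62] q [-0.11  0.14 -0.68  1.84  0.09  1.19 -2.42] g 0.177
to hover cm [-1.24716356 -1.05702182 11.2021721 ]
```

>>> carry_out(
  targets=[
    [-1.25,-1.06,0.4,0.2,-1],
    [0,0,0,0,-1],
    [0,0,0,0,-1],
    [0,0,0,0,-1],
  ],
)

```text
t: 22.9
eef_pos: [0.3879, 0.2882, 0.3152]
tool_rot: [0.0, 1.0, -0.017, 0.0]
contact_force: [0.6, -0.8, -1.1]
gripper_width: 0.17
grasp_force: 78.2
```

```bash
python3 - <<'E'
from m import *
o,r=state(); c=imaging.calibration("wrist"); im=imaging.read_camera("wrist"); cv2.imwrite("pics/w7.png",im[:,:,::-1])
a=cv2.imread("pics/w5.png"); b=im[:,:,::-1]
out=np.hstack([cv2.resize(x[20:260,240:400],None,fx=2.5,fy=2.5,interpolation=2) for x in (a,b)]); cv2.imwrite("pics/w7c.png",out)
ga,gb=a.astype(float).mean(2),b.astype(float).mean(2)
for v in (128,134,140,150,160,170): print(v,"before",ga[v,311:331].astype(int).tolist(),"\n    now   ",gb[v,311:331].astype(int).tolist())
print("col318-320 before",ga[120:132,318:321].mean(1).astype(int),ga[150:215,312].astype(int).tolist(),"\nnow",gb[120:132,318:321].mean(1).astype(int),gb[150:215,312].astype(int).tolist())
E
```

```text
22.9 eef [0.3879 0.2882 0.3152] yaw -1.94 F [ 0.63 -0.83 -1.08] q [-0.13  0.14 -0.69  1.85  0.1   1.18 -2.46] g 0.17
128 before [134, 136, 133, 134, 130, 123, 138, 147, 153, 153, 142, 127, 114, 122, 135, 136, 137, 137, 133, 134] 
    now    [130, 131, 132, 131, 125, 122, 138, 148, 155, 151, 144, 126, 114, 119, 133, 132, 133, 134, 136, 131]
134 before [150, 150, 149, 150, 143, 123, 142, 150, 151, 145, 142, 131, 112, 115, 140, 153, 152, 152, 152, 150] 
    now    [147, 147, 146, 146, 140, 124, 138, 148, 151, 149, 145, 129, 116, 114, 138, 151, 153, 149, 151, 148]
140 before [154, 154, 151, 154, 146, 124, 141, 150, 155, 150, 147, 133, 116, 114, 146, 156, 155, 152, 154, 154] 
    now    [152, 153, 152, 153, 146, 125, 143, 147, 151, 152, 143, 134, 117, 117, 148, 156, 154, 155, 156, 156]
150 before [209, 209, 212, 204, 156, 121, 140, 146, 151, 147, 148, 133, 114, 119, 182, 216, 211, 211, 212, 210] 
    now    [210, 209, 213, 202, 152, 128, 144, 148, 153, 149, 145, 133, 116, 121, 182, 214, 208, 208, 207, 208]
160 before [215, 216, 217, 217, 180, 107, 115, 149, 149, 153, 140, 120, 113, 105, 1
[... 423 characters left out ...]
 149 148] [209, 208, 209, 208, 203, 204, 207, 207, 211, 216, 216, 217, 219, 219, 220, 223, 219, 155, 123, 130, 132, 134, 132, 133, 132, 136, 132, 133, 135, 135, 134, 136, 138, 136, 140, 127, 124, 125, 130, 105, 99, 98, 100, 100, 97, 106, 156, 160, 161, 167, 163, 175, 221, 225, 224, 230, 137, 204, 229, 90, 31, 35, 41, 42, 38] 
now [129 129 129 131 133 135 115 142 151 149 147 149] [209, 212, 209, 208, 207, 203, 206, 206, 207, 213, 214, 216, 218, 218, 221, 224, 220, 152, 124, 130, 132, 133, 132, 134, 136, 134, 135, 131, 132, 136, 134, 139, 135, 138, 139, 144, 124, 100, 102, 101, 99, 103, 103, 102, 101, 105, 159, 162, 160, 170, 133, 173, 222, 225, 223, 224, 226, 242, 135, 67, 39, 39, 38, 40, 40]
```

View pics/w7c.png

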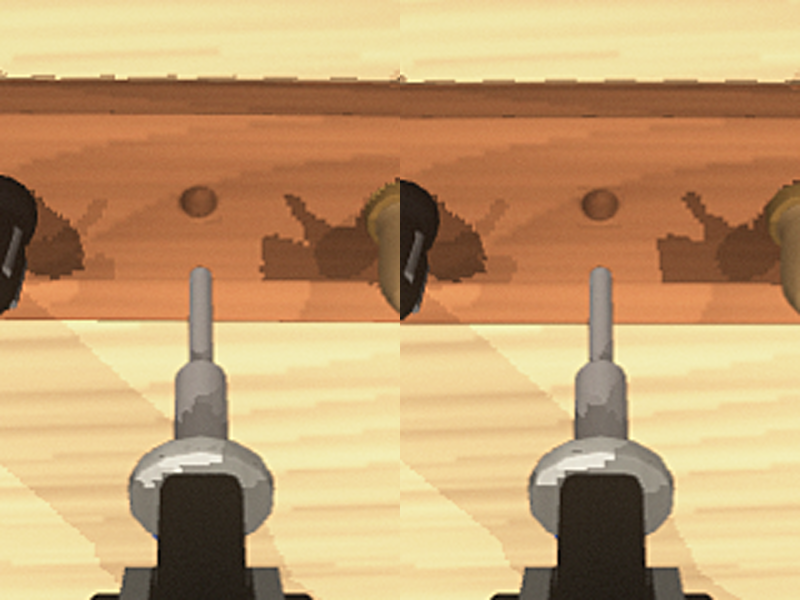

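The before (left) and after (right) crops agree to within a pixel: tip at (200,268), hole at (200,202). The scraper did not slip in the grip, so I retrace the extraction path.

>>> carry_out(
  targets=[
    [0.25,0,2,-0.35,-1],
    [0,0,3,0,-1],
    [0,0,3,0,-1],
    [0,0,2,0,-1],
    [0,0,1.2,0,-1],
    [0,0,0,0,-1],
    [0,0,0,0,-1],
    [0,0,0,0,-1],
  ],
)

```text
t: 23.75
eef_pos: [0.3902, 0.2897, 0.2042]
tool_rot: [-0.001, 1.0, -0.013, 0.001]
contact_force: [0.5, 0.1, -0.1]
gripper_width: 0.176
grasp_force: 78.3
```

```bash
python3 -c "
from m import *
o,r=state(); print('err to hover cm',100*r.T@(np.array([.3904,.2881,.2031])-o['eef_pos']), 'to home',100*r.T@(np.array([.4326,.2869,.1236])-o['eef_pos']))"
```

```text
23.75 eef [0.3902 0.2897 0.2042] yaw -1.51 F [ 0.47  0.12 -0.07] q [-0.18  0.26 -0.68  1.99  0.2   0.95 -2.56] g 0.176
err to hover cm [0.02054695 0.15873558 0.11260702] to home [4.22757318 0.17777245 8.07036223]
```

>>> carry_out(
  targets=[
    [0.02,0.17,0.1,0,-1],
    [0,0,0,0,-1],
    [0.35,0,0.66,0,-1],
    [0.35,0,0.66,0,-1],
    [0.35,0,0.66,0,-1],
    [0.35,0,0.66,0,-1],
    [0,0,0,0,-1],
    [0,0,0,0,-1],
  ],
)

```text
t: 24.55
eef_pos: [0.4035, 0.287, 0.1753]
tool_rot: [0.0, 1.0, -0.013, -0.0]
contact_force: [-0.7, -0.2, -1.5]
gripper_width: 0.172
grasp_force: 78.3
```

```bash
python3 -c "
from m import *
o,r=state(); print('to home',100*r.T@(np.array([.4326,.2869,.1236])-o['eef_pos']))"
```

```text
24.55 eef [0.4035 0.287  0.1753] yaw -1.5 F [-0.68 -0.22 -1.51] q [-0.19  0.32 -0.66  2.    0.25  0.9  -2.57] g 0.172
to home [ 2.90873069 -0.06413165  5.16550535]
```

>>> carry_out(
  targets=[
    [0.12,-0.06,0,0,-1],
    [0.36,0,0.66,0,-1],
    [0.36,0,0.66,0,-1],
    [0.36,0,0.66,0,-1],
    [0.36,0,0.66,0,-1],
    [0,0,0,0,-1],
    [0,0,0,0,-1],
  ],
)

```text
t: 25.25
eef_pos: [0.4192, 0.2872, 0.1489]
tool_rot: [0.0, 1.0, -0.013, -0.0]
contact_force: [0.4, -0.4, -0.3]
gripper_width: 0.175
grasp_force: 78.2
```

```bash
python3 -c "
from m import *
o,r=state(); print('to home',100*r.T@(np.array([.4326,.2869,.1236])-o['eef_pos']))"
```

```text
25.25 eef [0.4192 0.2872 0.1489] yaw -1.5 F [ 0.42 -0.44 -0.31] q [-0.2   0.38 -0.63  2.    0.29  0.86 -2.59] g 0.175
to home [ 1.34128809 -0.00446919  2.53238459]
```

Now the last 2.5 cm.

>>> carry_out(
  targets=[
    [0.35,0,0.66,0,-1],
    [0.35,0,0.66,0,-1],
    [0.33,0,0.62,0,-1],
    [0.2,0,0.38,0,-1],
    [0,0,0,0,-1],
    [0,0,0,0,-1],
  ],
)

```text
t: 25.85
eef_pos: [0.4315, 0.2869, 0.1259]
tool_rot: [0.0, 1.0, -0.013, -0.0]
contact_force: [-0.4, -0.4, -1.6]
gripper_width: 0.175
grasp_force: 78.2
```

```bash
python3 -c "
from m import *
o,r=state(); print('to home',100*r.T@(np.array([.4326,.2869,.1236])-o['eef_pos']))"
```

```text
25.85 eef [0.4315 0.2869 0.1259] yaw -1.5 F [-0.41 -0.37 -1.63] q [-0.21  0.42 -0.61  1.99  0.32  0.82 -2.6 ] g 0.175
to home [ 0.11209584 -0.00316669  0.22839698]
```

>>> carry_out(
  targets=[
    [0.06,0,0.12,0,-1],
    [0.05,0,0.1,0,-1],
    [0,0,0,0,-1],
    [0,0,0,0,-1],
  ],
)

```text
t: 26.25
eef_pos: [0.4327, 0.2869, 0.1238]
tool_rot: [0.0, 1.0, -0.013, 0.0]
contact_force: [0.1, 0.5, -0.3]
gripper_width: 0.174
grasp_force: 78.4
```

>>> carry_out(
  targets=[
    [0.02,0,0.04,0,-1],
    [0,0,0,0,-1],
    [0,0,0,0,-1],
  ],
)

```text
t: 26.55
eef_pos: [0.4327, 0.2869, 0.1237]
tool_rot: [0.0, 1.0, -0.013, 0.0]
contact_force: [-2.3, -1.1, 6.2]
gripper_width: 0.177
grasp_force: 79.2
```

It is seated home, with the same contact force as when first gripped. I release and retreat straight up.

>>> carry_out(
  targets=[
    [0,0,0,0,-0.4],
    [0,0,0,0,-0.2],
    [0,0,0,0,-0.2],
    [0,0,0,0,-0.2],
    [0,0,-1,0,-0.2],
    [0,0,-2,0,-0.2],
    [0,0,-2.5,0,-0.2],
    [0,0,-2.5,0,-0.2],
    [-0.1,0.2,-1.3,0,-0.2],
    [0,0,0,0,-0.2],
    [0,0,0,0,-0.2],
    [0,0,0,0,-0.2],
  ],
)

```text
t: 27.75
eef_pos: [0.4313, 0.2842, 0.2152]
tool_rot: [0.001, 1.0, -0.013, -0.001]
contact_force: [-0.1, -0.7, -0.3]
gripper_width: 0.399
grasp_force: 0.0
```

```bash
python3 - <<'E'
from m import *
o,r=state(); c=imaging.calibration("wrist"); im=imaging.read_camera("wrist"); cv2.imwrite("pics/w8.png",im[:,:,::-1])
print("expected end",proj(c,[.4184,.2873,.1668]),"flange",proj(c,[.4498,.2865,.1085]))
g=im.astype(float).mean(2); v,u=[int(round(t)) for t in proj(c,[.4184,.2873,.1668])[::-1]]
print("col",[ (k,int(g[k,u])) for k in range(v-90,v+25,3)]); print("row",v-5,g[v-5,u-20:u+20].astype(int).tolist())
f=(im.min(2)>150)&(abs(im.max(2).astype(int)-im.min(2))<25); ys,xs=np.nonzero(f[v-95:v-40,u-30:u+30]); print("flange px",xs.min()+u-30,xs.max()+u-30,ys.min()+v-95,ys.max()+v-95)
E
```

```text
27.75 eef [0.4313 0.2842 0.2152] yaw -1.5 F [-0.06 -0.7  -0.26] q [-0.15  0.3  -0.66  1.91  0.22  1.   -2.5 ] g 0.399
expected end [316.06656697 241.46452935] flange [316.61799693 169.58820455]
col [(151, 81), (154, 126), (157, 132), (160, 124), (163, 136), (166, 32), (169, 32), (172, 29), (175, 31), (178, 30), (181, 32), (184, 31), (187, 36), (190, 37), (193, 31), (196, 35), (199, 37), (202, 34), (205, 39), (208, 36), (211, 35), (214, 37), (217, 38), (220, 41), (223, 43), (226, 39), (229, 41), (232, 46), (235, 51), (238, 48), (241, 45), (244, 44), (247, 48), (250, 35), (253, 211), (256, 212), (259, 213), (262, 208), (265, 213)]
row 236 [195, 194, 196, 194, 197, 203, 190, 82, 37, 43, 47, 49, 48, 49, 50, 51, 54, 51, 48, 47, 49, 50, 51, 49, 46, 50, 49, 50, 47, 44, 41, 25, 133, 217, 203, 201, 200, 202, 201, 204]
flange px 298 334 159 181
```

```bash
python3 -c "
from station import bot
print(bot.hand_in())"
```

```text
the job is handed in; nothing more can be done
None
```

I scraped the front ski's groove from tip to tail, vise to vise, put the scraper back fully home in the middle hole, released it and handed the job in; hand-in returned no verdict.

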